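Hold the crate end panel down for stapling

ROBOT

A 6-joint arm with a two-finger parallel gripper is mounted at the origin on the work surface. World frame = base frame: x ahead of the robot, y to its left, z up, the work surface at z = 0. Lengths are in m, angles in rad, forces in N, time in s.
With the tool pointing down it reaches from about 0.35 to 0.775 m from the base axis. Payload 7.3 kg.
Tool frame: the origin (TCP) lies between the finger pads; the fingertips stand 25 mm ahead of it and the grasp point (between the pads) lies 6 mm ahead of it; z points along the fingers, y is the line along which they close (so a half turn about z gives the same grasp; the last joint's range is limited). The gripper opens to 92 mm and grips with 3 to 60 N. Pads are 19 mm wide; open, the fingers measure 130 mm over their backs; the gripper's body (75 mm by 190 mm) begins 47 mm behind the grasp point.
Start: joints at [-1.282, 0.342, 1.524, -0, 1.275, -0.146], TCP at [0.221, -0.476, 0.252] pointing down, gripper open.
Joint ranges: [-2.53, 2.53], [-0.77, 2.02], [0.04, 2.7], [-1, 4.14], [0.28, 2.66], [-3.11, 3.11]. Speed limits (rad/s): [2.57, 2.57, 3.14, 3.14, 3.14, 3.14].

INTERFACE

Orientations are given as [roll, pitch, yaw] about the fixed x, y, z axes, in that order (R = Rz(yaw) Ry(pitch) Rx(roll)).
In Python, from rig import status, read_camera, camera_model, order gives the robot as it stands.
- The arm moves only by the tool play_rows, never from a script. Its argument "deltas" is a list of rows, each an object with "dp": the shift along the world's x, y, z in mm, a list of three; "yaw": the turn about the world's z in rad; "fingers": the opening, from 0 (shut) to 1 (fully open). A call has exactly 10 rows; each row is the pose to reach, as a shift and turn from the pose commanded when the call began; what a row does not reach only later rows make up. A row lasts 1/12 s, in which the tool goes at most 41.7 mm and 7.16 degrees, less where a joint would pass 70% of its speed; a pose out of reach is approached as far as the arm can. A call with a gripper value outside its range is refused whole. The fingers move at their own pace and stop on an object; the grip force is fixed at half the most. Time passes only in rows, so rows that repeat a pose let the fingers close, or fill a call up. It gives the time, the measured TCP pose, the force, the opening and the grip force at its end, in the units of the state.
- status.read_state(): the state, without advancing time (a new reading comes with each control period).
- read_camera(name): name is "scene" or "top" or "wrist"; returns the picture (420x560x3 uint8, red, green, blue); there is no depth.
- camera_model(name): a dict with "camera_matrix" (3x3 intrinsics, pixels), "R" (3x3) and "t" (3): a world point X has camera coordinates R X + t. Camera axes: x right, y down, z forward; pixel columns grow to the right and rows downward; lengths in m; the calibration is good to about 2 mm. A picture is of the moment at which its call begins: read the wrist's pose just before it. camera_model takes no time and is no camera call; for the wrist camera it gives the pose at the moment of the call.
- order.sign_off(): hands the job in; it is judged then, once.
The state is a dict: "time": time; "joints": joint angles; "qd": joint speeds; "effort": joint torques, N m; "tcp_pos": TCP position; "tool_rot": TCP orientation; "force": force on the tool from outside, world axes, zero at the start; "torque": the same for the moment, N m; "finger_gap": finger opening in m; "grip_force": force on a finger pad.
Only numpy, scipy, OpenCV 4.12 (cv2) and the standard library are available. Lean on these libraries where they do the work, as an engineer would, in place of code of your own. Each camera call takes 0.05 s, during which the arm holds its last target. There are 200 camera calls.

TASK

Take the wide plywood panel (not the two narrow boards) out of the wooden stock rack and slide it down into the grooves of the two corner posts on the stapling jig. Then press it down on the sprung stop with a steady 12 newtons or so, so that both pointers stand between the two black ribs of their gauges, and never push the stop down to its end. Finish while you are still holding it pressed like that, ready for your workmate to staple it, and leave the narrow boards, the tape roll and the stapler where they are.

Things in the scene. Friction and masses are not known exactly. Their poses are not given: they have to be found in the camera images.
- panel: the wide plywood panel, loose, 120 mm wide, 115 mm high, 10 mm thick, 0.07 to 0.14 kg. Origin: centre of its lower edge; x: across its thickness, y: along its width, z: up to its top edge (z = 115 mm). It starts upright within a few degrees in one of the rack's three slots, lower edge 12 mm above the table, the slot covering its lowest 35 mm
- rack: fixed dark wooden stock rack, 190 x 160 mm base, 12 mm thick. Origin: centre of its underside; z up. Three slots run along its y at x = -70, 0 and +70 mm; each is 13 mm wide between two 6 mm walls whose tops are 47 mm above the table. The wide panel and the two narrow boards stand in them in any order
- jig: fixed stapling jig: dark wooden base 160 x 200 x 12 mm and two pale wooden corner posts, 118 mm high, with facing upright grooves for the panel, either way round. Origin: centre of its underside, on the table midway between the grooves; x: across the groove (the panel's thickness), y: from post to post, z: up. Posts reach out to |y| = 82 mm and |x| = 20 mm
- jig_mouth (a point): point midway between the post tops, 118 mm above the table, in the plane of the grooves; axes as the jig's. Each groove is 13 mm wide (x = -6.5 to +6.5 mm), its bottom at |y| = 62 mm, its lips at |y| = 52 mm. From 102 mm up to 118 mm steel lead-in plates flare it to about 20 mm across x; along y there is no flare
- stop: aluminium bar 88 x 30 x 12 mm between the posts, on springs, moving only straight down. Origin: centre of its top face, 58 mm above the table when free. A steel pointer sticks out level from its middle on either face, beside a gauge plate with two black ribs; when the pointer stands wholly between the ribs the stop is 10 to 20 mm down
- stop_travel (a joint): how far the stop is pressed down: 0 m free (at the start), 0.030 m at its end. The spring pushes back with 0.8 N per mm from zero (10 mm: 8 N, 15 mm: 12 N, 20 mm: 16 N)
- board_a: narrow plywood board in the rack, loose, 80 mm wide, 115 mm high, 10 mm thick; origin: centre of its lower edge, axes as the wide panel's; leave it
- board_b: the other narrow board, the same as board_a; leave it
- tape: roll of clear tape, loose, 84 mm across, 45 mm high, origin under its centre, between the rack and the jig; leave it
- stapler: dark hand stapler, loose, lying along its x, 150 x 26 x 56 mm, origin under its centre; between rack and jig; leave it

How it is judged:
On the way:
1. the wide panel is in both grooves, its lower edge at least 20 mm below the tops of the posts (x of panel in the frame of jig between -0.005 and 0.005 m and y of panel in the frame of jig between -0.005 and 0.005 m and angle between the z axis of panel and the z axis of jig, either way round below 0.08 rad and angle between the x axis of panel and the x axis of jig, either way round below 0.1 rad and angle between panel's own z axis and vertical below 0.5 rad and z of panel in the frame of jig below 0.098 m), for 0.1 s.
At the end, for the whole second after the job is handed in: the wide panel stands in both grooves (within 5 mm of centre, upright within 0.08 rad, square within 0.10 rad) and the fingers press it on the stop, which is still and 10 to 20 mm down, with 8 to 16 N (0.5 N slack), all through the last second: it ends holding (x of panel in the frame of jig between -0.005 and 0.005 m and y of panel in the frame of jig between -0.005 and 0.005 m and angle between the z axis of panel and the z axis of jig, either way round below 0.08 rad and angle between the x axis of panel and the x axis of jig, either way round below 0.1 rad and angle between panel's own z axis and vertical below 0.5 rad and value of joint stop_travel between 0.01 and 0.02 m and contact force between panel and stop between 7.5 and 16.5 N and z of panel in the frame of stop between -0.004 and 0.004 m and contact force between the fingers and panel above 3 N and velocity of joint stop_travel between -0.02 and 0.02 m/s); the arm keeps its last pose, push and grip.
It fails at once if the stop is pushed down to its end (more than 28 mm) (value of joint stop_travel above 0.028 m).
It fails at once if a narrow board, the tape or the stapler is moved more than 30 mm (distance of any of board_a, board_b, tape, stapler from where it was at the start of the episode above 0.03 m).
It also fails if it takes over 48 s, if anything falls off the work surface, if the arm or the gripper's body presses on something with over 40 N, if the wrist force passes 120 N, or if a joint passes its speed limit or range.

## Working session

There is one attempt and no reset: what is moved stays moved. The work goes in short steps, Python scripts to look and compute and a tool call to move; the robot and the scene stay as the last step left them, time stands still between calls to the robot, and variables do not carry over. Pictures are saved under pics/ and viewed, at most 10 in all, crops included, and the job is handed in when it is done.

Besides the shell and the picture viewer there is one more tool, called as name(argument=value, ...), one argument or row to a line, values as JSON. play_rows: Moves the arm, as the interface text tells. Its arguments: {"type":"object","properties":{"deltas":{"type":"array","items":{"type":"object","properties":{"dp":{"type":"array","items":{"type":"number"}},"yaw":{"type":"number"},"fingers":{"type":"number"}}}}},"required":["deltas"]}

```bash
mkdir -p pics; python3 - <<'E'
from rig import status, read_camera, camera_model
import cv2
for n in("scene","top"):
    im=read_camera(n);cv2.imwrite(f"pics/{n}0.png",cv2.resize(im[:,:,::-1],(800,600),interpolation=cv2.INTER_CUBIC))
    m=camera_model(n);print(n,m)
s=status.read_state();print(s["time"],s["tcp_pos"],s["tool_rot"],s["finger_gap"],s["force"])
E
```

```text
scene {'camera_matrix': array([[430.79508856,   0.        , 279.21254395],
       [  0.        , 430.79508856, 205.87191154],
       [  0.        ,   0.        ,   1.        ]]), 'R': array([[-0.37416128,  0.92725497,  0.0141974 ],
       [ 0.64775444,  0.27227308, -0.71153465],
       [-0.66363961, -0.25703229, -0.70250756]]), 't': array([ 0.24580071, -0.28410942,  1.3338502 ])}
top {'camera_matrix': array([[530.63113436,   0.        , 284.43464643],
       [  0.        , 530.63113436, 214.37994928],
       [  0.        ,   0.        ,   1.        ]]), 'R': array([[-5.60031125e-04, -9.99996296e-01, -2.66358876e-03],
       [-9.82042021e-01,  1.05248899e-03, -1.88659376e-01],
       [ 1.88661481e-01,  2.51010097e-03, -9.82038973e-01]]), 't': array([-0.00654312,  0.57857994,  1.27124836])}
0.1 [ 0.2210524  -0.47584138  0.25111744] [-3.14025047e+00 -1.90382050e-04  4.34801790e-01] 0.09174615328480742 [-0.25473037  0.75294315 -0.19096311]
```

View pics/scene0.png

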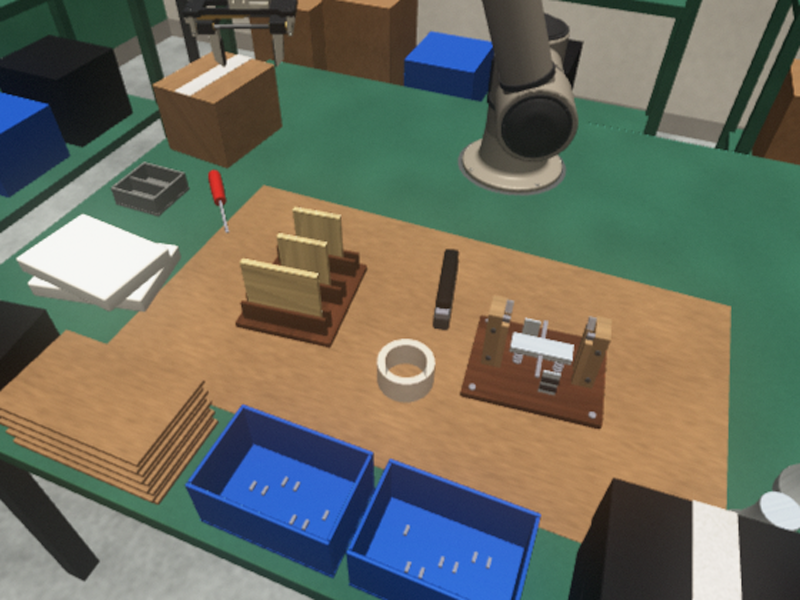

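View pics/top0.png

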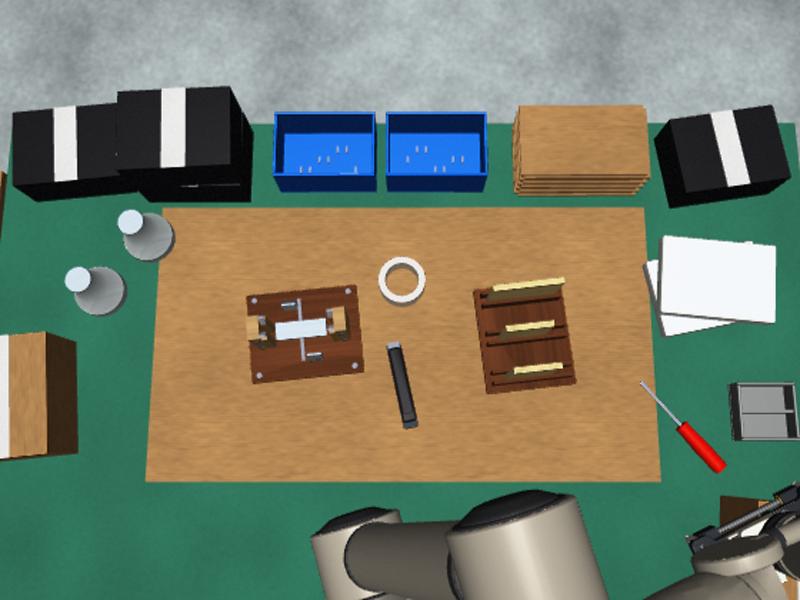

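The scene view shows the rack on the left and the jig on the right. In the top view, the wide panel is in the farthest slot with its top edge at about (490–565, 286). The jig posts are at about (256,328) and (338,320). Next I'll enlarge both.

```bash
python3 - <<'E'
from rig import read_camera
import cv2,numpy as np
im=read_camera("top")[:,:,::-1]
a=cv2.resize(im[190:280,165:265],None,fx=6,fy=6,interpolation=cv2.INTER_CUBIC)[:,:,:]
b=cv2.resize(im[185:285,325:415],None,fx=6,fy=6,interpolation=cv2.INTER_CUBIC)
cv2.imwrite("pics/jig.png",a);cv2.imwrite("pics/rack.png",b);print(a.shape,b.shape)
E
```

```text
(540, 600, 3) (600, 540, 3)
```

View pics/jig.png

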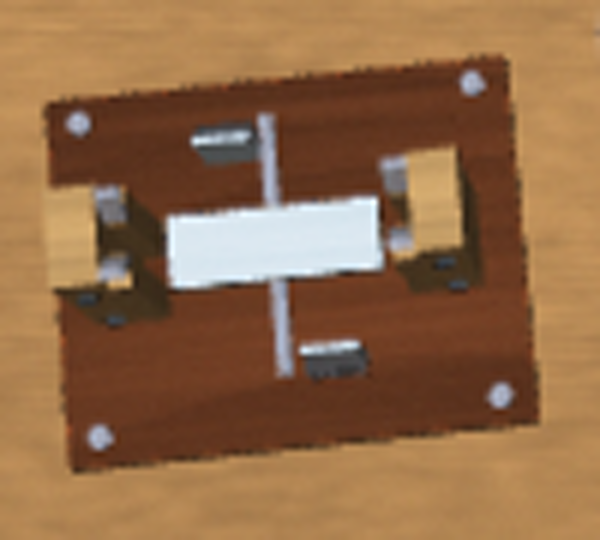

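View pics/rack.png

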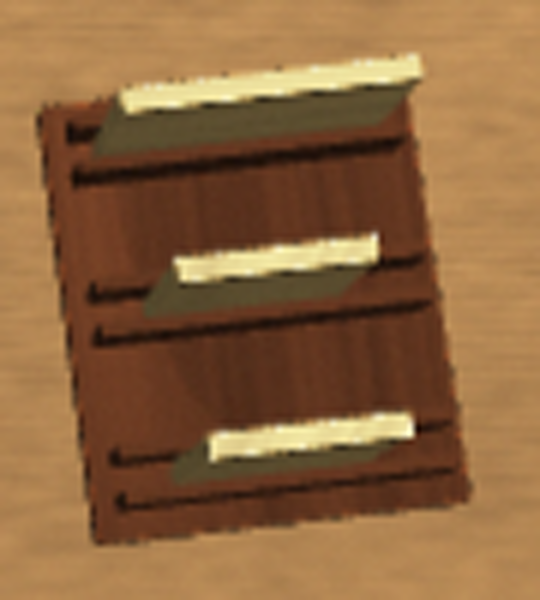

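The jig crop shows base corners (46,103), (508,58), (539,424), (73,470), with the stop and both post tops clear. The rack crop shows the panel's top face at (120,90), (418,55), (424,78), (127,113).

```bash
cat >h.py <<'E'
import numpy as np
from rig import status, read_camera, camera_model
def ray(px,z,m):
    K,R,t=m["camera_matrix"],m["R"],m["t"]; px=np.atleast_2d(px).astype(float)
    d=(R.T@np.linalg.inv(K)@np.c_[px,np.ones(len(px))].T).T; c=-R.T@t
    return c+d*((z-c[2])/d[:,2])[:,None]
def crop(p,off,f=6): return (np.array(p,float)+.5)/f-.5+np.array(off)
def quad(P):  # TL TR BR BL
    c=P.mean(0); e=(P[1]-P[0]+P[2]-P[3])/2; g=(P[0]-P[3]+P[1]-P[2])/2
    return c[:2].round(4),"len",np.linalg.norm(e).round(4),np.linalg.norm(g).round(4),"dir",np.arctan2(e[1],e[0]).round(4)
E
python3 - <<'E'
from h import *
m=camera_model("top")
J=(165,190);Rk=(325,185)
for n,p,o,z in [("base",[(46,103),(508,58),(539,424),(73,470)],J,.012),
 ("posts",[(47,190),(457,147),(465,245),(54,290)],J,.118),
 ("stop",[(168,215),(377,197),(382,268),(173,290)],J,.058),
 ("panel",[(120,90),(418,55),(424,78),(127,113)],Rk,.127),
 ("b1",[(175,260),(378,235),(378,258),(180,283)],Rk,.127),
 ("b2",[(209,435),(412,412),(414,436),(212,460)],Rk,.127),
 ("rack",[(40,108),(403,62),(470,500),(97,545)],Rk,.012)]:
    print(n,*quad(ray(crop(p,o),z,m)))
E
```

```text
base [0.5379 0.1759] len 0.1989 0.1593 dir -1.4727
posts [0.5389 0.1758] len 0.1627 0.0399 dir -1.4633
stop [0.5388 0.1766] len 0.0866 0.0307 dir -1.475
panel [ 0.6027 -0.2103] len 0.1189 0.0096 dir -1.4524
b1 [ 0.5326 -0.2103] len 0.0794 0.0092 dir -1.4465
b2 [ 0.4632 -0.2213] len 0.0792 0.0095 dir -1.4562
rack [ 0.5335 -0.2175] len 0.1588 0.19 dir -1.4477
```

play_rows(
  deltas=[
    {"dp": [29,20,0],"yaw": 0.11,"fingers": 0.45},
    {"dp": [58,40,0],"yaw": 0.22,"fingers": 0.45},
    {"dp": [87,60,0],"yaw": 0.33,"fingers": 0.45},
    {"dp": [116,80,0],"yaw": 0.44,"fingers": 0.45},
    {"dp": [145,100,0],"yaw": 0.55,"fingers": 0.45},
    {"dp": [174,120,0],"yaw": 0.66,"fingers": 0.45},
    {"dp": [203,140,0],"yaw": 0.77,"fingers": 0.45},
    {"dp": [232,160,0],"yaw": 0.88,"fingers": 0.45},
    {"dp": [261,180,0],"yaw": 0.99,"fingers": 0.45},
    {"dp": [290,200,0],"yaw": 1.1,"fingers": 0.45},
  ],
)

```text
time: 0.98
tcp_pos: [0.5123, -0.2748, 0.2515]
tool_rot: [-3.141, -0.0, 1.54]
force: [0.4, -0.4, -0.2]
finger_gap: 0.0414
grip_force: 0.0
```

play_rows(
  deltas=[
    {"dp": [23,16,0],"yaw": 0.05,"fingers": 0.45},
    {"dp": [46,33,0],"yaw": 0.1,"fingers": 0.45},
    {"dp": [69,49,-5],"yaw": 0.155,"fingers": 0.45},
    {"dp": [92,65.5,-12],"yaw": 0.155,"fingers": 0.45},
    {"dp": [92,65.5,-27],"yaw": 0.155,"fingers": 0.45},
    {"dp": [92,65.5,-42],"yaw": 0.155,"fingers": 0.45},
    {"dp": [92,65.5,-50],"yaw": 0.155,"fingers": 0.45},
    {"dp": [92,65.5,-52],"yaw": 0.155,"fingers": 0.45},
    {"dp": [92,65.5,-52],"yaw": 0.155,"fingers": 0.45},
    {"dp": [92,65.5,-52],"yaw": 0.155,"fingers": 0.45},
  ],
)

```text
time: 1.82
tcp_pos: [0.6033, -0.2111, 0.2005]
tool_rot: [3.141, 0.001, 1.689]
force: [-0.5, 0.1, 0.4]
finger_gap: 0.0413
grip_force: 0.0
```

```bash
python3 - <<'E'
from h import *
import cv2
s=status.read_state();print(s["time"],s["tcp_pos"],s["tool_rot"],s["finger_gap"],s["force"])
m=camera_model("wrist");im=read_camera("wrist");print(m)
np.save("w1.npy",np.c_[m["R"],m["t"]])
cv2.imwrite("pics/w1.png",cv2.resize(im[:,:,::-1],(800,600),interpolation=cv2.INTER_CUBIC))
E
```

```text
1.8167 [ 0.60327176 -0.21113376  0.20053471] [3.14059365e+00 5.45658297e-04 1.68916679e+00] 0.04129237152885568 [-0.49171816  0.08248281  0.39652785]
{'camera_matrix': array([[363.59761134,   0.        , 282.37954542],
       [  0.        , 363.59761134, 214.08270736],
       [  0.        ,   0.        ,   1.        ]]), 'R': array([[ 9.93048923e-01,  1.17702301e-01, -6.97515037e-05],
       [ 1.11876974e-01, -9.43716449e-01,  3.11260031e-01],
       [ 3.65701962e-02, -3.09104242e-01, -9.50324780e-01]]), 't': array([-0.57616717, -0.28941513,  0.25709825])}
```

View pics/w1.png

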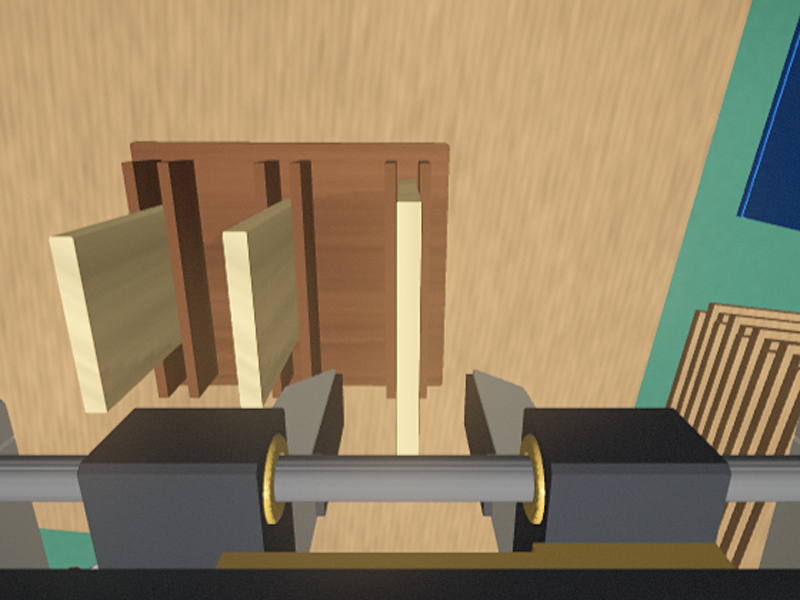

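The wrist view shows the panel's top edge running from (397–421, 201) down to (398–419, 455). It is centred between the fingers and parallel to them.

```bash
python3 - <<'E'
from h import *
m=camera_model("wrist")
P=ray(np.array([(397,201),(421,201),(398,450),(419,450)])*.7,.127,m);print(P.round(4))
far=P[:2].mean(0)[:2];near=P[2:].mean(0)[:2];d=far-near;a=np.arctan2(d[1],d[0]);u=d/np.linalg.norm(d)
print(a, far-u*.06, np.linalg.norm(P[0]-P[1]))
E
```

```text
[[ 0.5957 -0.1505  0.127 ]
 [ 0.6051 -0.1494  0.127 ]
 [ 0.6091 -0.2635  0.127 ]
 [ 0.6187 -0.2624  0.127 ]]
1.6901010385827886 [ 0.60751061 -0.20954684] 0.009470979079855482
```

play_rows(
  deltas=[
    {"dp": [2,0.5,-14],"yaw": 0,"fingers": 0.45},
    {"dp": [2,0.5,-30],"yaw": 0,"fingers": 0.45},
    {"dp": [2,0.5,-46],"yaw": 0,"fingers": 0.45},
    {"dp": [2,0.5,-62],"yaw": 0,"fingers": 0.45},
    {"dp": [2,0.5,-76],"yaw": 0,"fingers": 0.45},
    {"dp": [2,0.5,-86],"yaw": 0,"fingers": 0.45},
    {"dp": [2,0.5,-89],"yaw": 0,"fingers": 0.45},
    {"dp": [2,0.5,-89],"yaw": 0,"fingers": 0.45},
    {"dp": [2,0.5,-89],"yaw": 0,"fingers": 0.3},
    {"dp": [2,0.5,-89],"yaw": 0,"fingers": 0.2},
  ],
)

```text
time: 2.7
tcp_pos: [0.6058, -0.2105, 0.112]
tool_rot: [3.14, 0.001, 1.69]
force: [0.5, 0.3, -0.5]
finger_gap: 0.0322
grip_force: 0.0
```

play_rows(
  deltas=[
    {"dp": [0,0,0],"yaw": 0,"fingers": 0.15},
    {"dp": [0,0,0],"yaw": 0,"fingers": 0.1},
    {"dp": [0,0,0],"yaw": 0,"fingers": 0},
    {"dp": [0,0,0],"yaw": 0,"fingers": 0},
    {"dp": [0,0,0],"yaw": 0,"fingers": 0},
    {"dp": [0,0,0],"yaw": 0,"fingers": 0},
    {"dp": [0,0,0],"yaw": 0,"fingers": 0},
    {"dp": [0,0,0],"yaw": 0,"fingers": 0},
    {"dp": [0,0,0],"yaw": 0,"fingers": 0},
    {"dp": [0,0,0],"yaw": 0,"fingers": 0},
  ],
)

```text
time: 3.53
tcp_pos: [0.6053, -0.2102, 0.1111]
tool_rot: [3.141, 0.0, 1.69]
force: [-0.4, 1.4, 4.7]
finger_gap: 0.0102
grip_force: 30.0
```

play_rows(
  deltas=[
    {"dp": [0,0,6],"yaw": 0,"fingers": 0},
    {"dp": [0,0,16],"yaw": 0,"fingers": 0},
    {"dp": [0,0,30],"yaw": 0,"fingers": 0},
    {"dp": [0,0,46],"yaw": 0,"fingers": 0},
    {"dp": [0,0,64],"yaw": 0,"fingers": 0},
    {"dp": [0,0,84],"yaw": 0,"fingers": 0},
    {"dp": [0,0,104],"yaw": 0,"fingers": 0},
    {"dp": [0,0,124],"yaw": 0,"fingers": 0},
    {"dp": [0,0,140],"yaw": 0,"fingers": 0},
    {"dp": [0,0,145],"yaw": 0,"fingers": 0},
  ],
)

```text
time: 4.37
tcp_pos: [0.6059, -0.2105, 0.2593]
tool_rot: [3.137, 0.003, 1.69]
force: [0.1, -0.4, -0.3]
finger_gap: 0.0099
grip_force: 30.0
```

play_rows(
  deltas=[
    {"dp": [-4,15,0],"yaw": 0,"fingers": 0},
    {"dp": [-10,45,0],"yaw": 0,"fingers": 0},
    {"dp": [-17,80,0],"yaw": -0.005,"fingers": 0},
    {"dp": [-24,118,0],"yaw": -0.01,"fingers": 0},
    {"dp": [-32,156,0],"yaw": -0.015,"fingers": 0},
    {"dp": [-40,194,0],"yaw": -0.019,"fingers": 0},
    {"dp": [-48,230,0],"yaw": -0.019,"fingers": 0},
    {"dp": [-56,262,0],"yaw": -0.019,"fingers": 0},
    {"dp": [-62,285,0],"yaw": -0.019,"fingers": 0},
    {"dp": [-67,296,0],"yaw": -0.019,"fingers": 0},
  ],
)

```text
time: 5.2
tcp_pos: [0.537, 0.0887, 0.2554]
tool_rot: [-3.141, -0.001, 1.674]
force: [-0.6, -0.1, -0.6]
finger_gap: 0.0098
grip_force: 30.0
```

```bash
python3 - <<'E'
from h import *
import cv2
for i in range(4): im=read_camera("wrist")
s=status.read_state();print(s["time"],s["tcp_pos"],s["tool_rot"],s["finger_gap"],s["force"])
m=camera_model("wrist");im=read_camera("wrist")
np.savez("w2.npz",**m);cv2.imwrite("w2raw.png",im[:,:,::-1])
cv2.imwrite("pics/w2.png",cv2.resize(im[:,:,::-1],(800,600),interpolation=cv2.INTER_CUBIC))
E
```

```text
5.4 [0.53828719 0.08512985 0.25556352] [-3.14145022e+00  6.67938370e-04  1.67092288e+00] 0.009886933633159593 [-0.22179096 -0.19410913 -1.24047464]
```

View pics/w2.png

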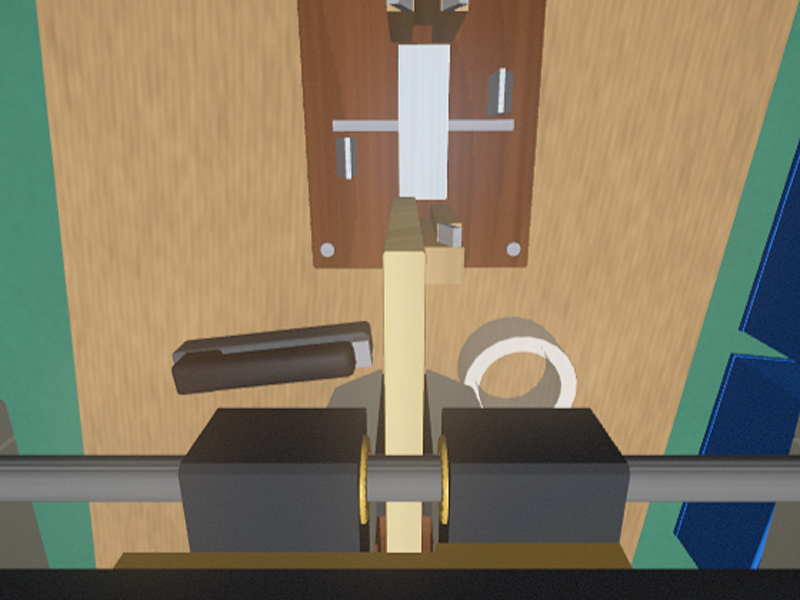

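The wrist view shows the stop at (398–449, 45) to (400–447, 198), and the jig base's near edge running from (313,268) to (527,266). The held panel's top face starts at (384–424, 251).

```bash
python3 - <<'E'
from h import *
m=dict(np.load("w2.npz"))
w=lambda p,z:ray((np.array(p)+.5)*.7-.5,z,m)
S=w([(400,198),(398,45),(449,45),(447,199)],.058)
print("stop",*quad(S))
print("screws",w([(327,250),(514,249)],.014).round(4).tolist(), "base",w([(313,268),(527,266)],.012).round(4).tolist())
print("pointer",w([(333,126),(514,126)],.05).round(4).tolist())
P=w([(384,251),(424,251),(385,452),(422,452)],.2714);print("panel",P.round(4).tolist())
far=P[:2].mean(0)[:2];near=P[2:].mean(0)[:2];d=far-near;u=d/np.linalg.norm(d);print(np.arctan2(d[1],d[0]),far-.06*u)
# lower edge of panel's near end: z=.1564
B=w([(390,199),(416,199)],.1564);print("low",B.round(4).tolist())
E
```

```text
stop [0.5428 0.1779] len 0.0872 0.0295 dir 1.6825
screws [[0.4833, 0.0857, 0.014], [0.6199, 0.1001, 0.014]] base [[0.4734, 0.0705, 0.012], [0.6321, 0.088, 0.012]]
pointer [[0.4875, 0.172, 0.05], [0.5987, 0.1831, 0.05]]
panel [[0.5297, 0.145, 0.2714], [0.5389, 0.1459, 0.2714], [0.5347, 0.0914, 0.2714], [0.5444, 0.0924, 0.2714]]
1.6682891546219343 [0.54015183 0.08572851]
low [[0.5282, 0.1436, 0.1564], [0.5397, 0.1447, 0.1564]]
```

play_rows(
  deltas=[
    {"dp": [0,8,0],"yaw": 0,"fingers": 0},
    {"dp": [1,22,0],"yaw": 0,"fingers": 0},
    {"dp": [1.5,40,0],"yaw": 0,"fingers": 0},
    {"dp": [2.2,60,0],"yaw": 0,"fingers": 0},
    {"dp": [2.2,77,0],"yaw": 0,"fingers": 0},
    {"dp": [2.2,87,-3],"yaw": 0,"fingers": 0},
    {"dp": [2.2,91,-10],"yaw": 0,"fingers": 0},
    {"dp": [2.2,91.6,-18],"yaw": 0,"fingers": 0},
    {"dp": [2.2,91.6,-24],"yaw": 0,"fingers": 0},
    {"dp": [2.2,91.6,-25],"yaw": 0,"fingers": 0},
  ],
)

```text
time: 6.28
tcp_pos: [0.5397, 0.1764, 0.2287]
tool_rot: [-3.138, 0.001, 1.67]
force: [0.1, -0.6, -0.6]
finger_gap: 0.0093
grip_force: 30.0
```

```bash
python3 - <<'E'
from h import *
import cv2
for i in range(4): im=read_camera("wrist")
s=status.read_state();print(s["time"],s["tcp_pos"],s["tool_rot"],s["finger_gap"],s["force"])
m=camera_model("wrist");im=read_camera("wrist")
np.savez("w3.npz",**m)
print(ray([[280,140]],.118,m), (lambda X:(lambda c:c[:2]/c[2])(m["camera_matrix"]@(m["R"]@X+m["t"])))(np.array([.535,.237,.118])))
sc=read_camera("scene");c=camera_model("scene")
q=c["camera_matrix"]@(c["R"]@np.array([.54,.176,.13])+c["t"]);q=(q[:2]/q[2]).astype(int);print(q)
a=cv2.resize(im[20:300,180:400,::-1],None,fx=2.1,fy=2.1,interpolation=cv2.INTER_CUBIC)
o=(q[0]-65,q[1]-75);print(o)
b=cv2.resize(sc[o[1]:o[1]+150,o[0]:o[0]+84,::-1],None,fx=3.92,fy=3.92,interpolation=cv2.INTER_CUBIC)
print(a.shape,b.shape)
cv2.imwrite("pics/w3.png",np.hstack([a,b[:588]]))
E
```

```text
6.4833 [0.54061031 0.17686081 0.23095464] [3.14113224e+00 9.74119028e-05 1.66990720e+00] 0.00976090424513837 [-0.66141741 -0.35872962  0.57723075]
[[0.53526014 0.23373129 0.118     ]] [280.08496553 135.01580791]
[386 216]
(np.int64(321), np.int64(141))
(588, 462, 3) (588, 329, 3)
```

View pics/w3.png

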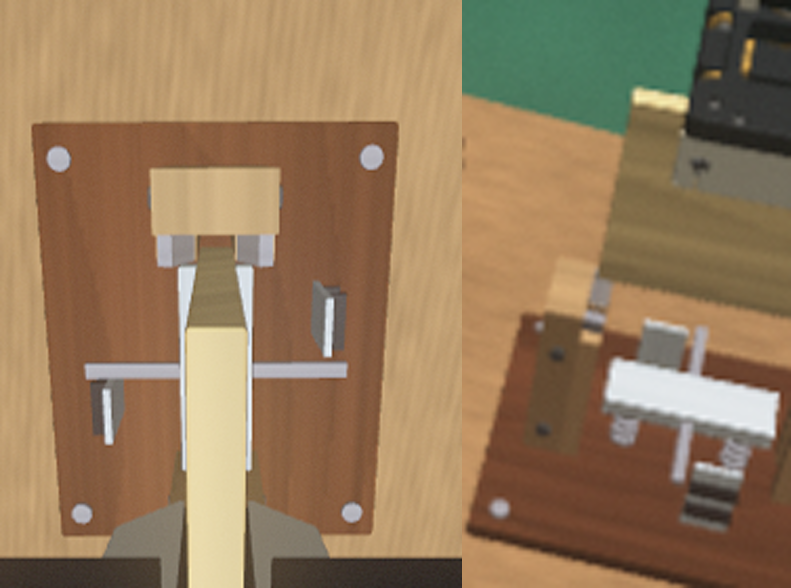

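The composite shows the wrist crop on the left: the +y post top spans rows 169–235 and columns 151–280, and the panel's lower far edge is at about (194–237, 248). The panel hangs squarely over the jig.

```bash
python3 - <<'E'
from h import *
m=dict(np.load("w3.npz"));t=np.array([.5406,.1769]);yw=1.6699
ux=np.array([np.sin(yw),-np.cos(yw)]);uy=np.array([np.cos(yw),np.sin(yw)])
w=lambda p,z:ray((np.array(p)+.5)/2.1-.5+np.array((180,20)),z,m)
def rel(n,p,z):
    P=w(p,z)[:,:2]-t; print(n,(np.c_[P@ux,P@uy]*1e3).round(1).tolist())
rel("post outer L,R, inner L,R",[(151,169),(279,169),(151,234),(280,234)],.118)
rel("lips",[(158,266),(185,266),(248,266),(274,266)],.118)
rel("panel low",[(194,248),(237,248)],.1319)
rel("panel top far",[(187,327),(246,327)],.2469)
rel("screws",[(58,159),(372,157),(352,512),(82,513)],.014)
rel("base",[(33,124),(398,122),(372,535),(62,535)],.012)
rel("pointer",[(85,372),(347,370)],.05)
rel("stop",[(183,468),(251,468),(179,267),(253,267)],.058)
E
```

```text
post outer L,R, inner L,R [[-18.0, 82.5], [21.5, 82.5], [-18.5, 62.9], [22.3, 62.9]]
lips [[-16.5, 52.8], [-7.9, 52.8], [12.3, 52.8], [20.6, 52.8]]
panel low [[-4.6, 60.0], [8.4, 60.0]]
panel top far [[-2.5, 60.4], [6.8, 60.4]]
screws [[-67.0, 85.4], [70.1, 86.2], [70.8, -84.4], [-65.8, -85.0]]
base [[-77.3, 99.8], [80.9, 100.6], [82.2, -98.4], [-77.2, -98.4]]
pointer [[-53.9, -1.1], [57.9, -0.2]]
stop [[-12.3, -42.1], [17.2, -42.1], [-12.7, 44.5], [16.8, 44.5]]
```

play_rows(
  deltas=[
    {"dp": [0,0.4,-4],"yaw": 0,"fingers": 0},
    {"dp": [0,0.4,-8],"yaw": 0,"fingers": 0},
    {"dp": [0,0.4,-12],"yaw": 0,"fingers": 0},
    {"dp": [0,0.4,-16],"yaw": 0,"fingers": 0},
    {"dp": [0,0.4,-20],"yaw": 0,"fingers": 0},
    {"dp": [0,0.4,-24],"yaw": 0,"fingers": 0},
    {"dp": [0,0.4,-28],"yaw": 0,"fingers": 0},
    {"dp": [0,0.4,-30],"yaw": 0,"fingers": 0},
    {"dp": [0,0.4,-30],"yaw": 0,"fingers": 0},
    {"dp": [0,0.4,-30],"yaw": 0,"fingers": 0},
  ],
)

```text
time: 7.42
tcp_pos: [0.5404, 0.1778, 0.2007]
tool_rot: [-3.142, 0.0, 1.671]
force: [-1.0, 0.3, -1.1]
finger_gap: 0.0097
grip_force: 30.0
```

play_rows(
  deltas=[
    {"dp": [0,0,-4],"yaw": 0,"fingers": 0},
    {"dp": [0,0,-8],"yaw": 0,"fingers": 0},
    {"dp": [0,0,-12],"yaw": 0,"fingers": 0},
    {"dp": [0,0,-16],"yaw": 0,"fingers": 0},
    {"dp": [0,0,-21],"yaw": 0,"fingers": 0},
    {"dp": [0,0,-26],"yaw": 0,"fingers": 0},
    {"dp": [0,0,-31],"yaw": 0,"fingers": 0},
    {"dp": [0,0,-36],"yaw": 0,"fingers": 0},
    {"dp": [0,0,-38],"yaw": 0,"fingers": 0},
    {"dp": [0,0,-38],"yaw": 0,"fingers": 0},
  ],
)

```text
time: 8.25
tcp_pos: [0.5401, 0.1778, 0.162]
tool_rot: [-3.14, 0.0, 1.671]
force: [-0.4, 0.0, -1.0]
finger_gap: 0.0095
grip_force: 30.0
```

```bash
python3 - <<'E'
from h import *
F=[]
for i in range(8): read_camera("top");s=status.read_state();F.append(s["force"])
print(s["time"],s["tcp_pos"],s["tool_rot"],np.mean(F,0),np.std(F,0))
E
```

```text
8.65 [0.54044516 0.17786047 0.16294681] [ 3.14114635e+00 -1.55408052e-06  1.67081774e+00] [ 0.23068222  0.39473059 -0.83846989] [0.31600866 0.59652816 0.39714351]
```

play_rows(
  deltas=[
    {"dp": [0,0,-2],"yaw": 0,"fingers": 0},
    {"dp": [0,0,-4],"yaw": 0,"fingers": 0},
    {"dp": [0,0,-6],"yaw": 0,"fingers": 0},
    {"dp": [0,0,-8],"yaw": 0,"fingers": 0},
    {"dp": [0,0,-10],"yaw": 0,"fingers": 0},
    {"dp": [0,0,-12],"yaw": 0,"fingers": 0},
    {"dp": [0,0,-14],"yaw": 0,"fingers": 0},
    {"dp": [0,0,-15],"yaw": 0,"fingers": 0},
    {"dp": [0,0,-15],"yaw": 0,"fingers": 0},
    {"dp": [0,0,-15],"yaw": 0,"fingers": 0},
  ],
)

```text
time: 9.48
tcp_pos: [0.5404, 0.1778, 0.1482]
tool_rot: [3.141, 0.0, 1.671]
force: [-1.4, -0.9, 6.7]
finger_gap: 0.0099
grip_force: 30.0
```

```bash
cat > f.py <<'E'
from h import *
F=[];Z=[]
for i in range(10): read_camera("top");s=status.read_state();F.append(s["force"]);Z.append(s["tcp_pos"])
print(s["time"],np.mean(Z,0),s["tool_rot"],np.mean(F,0),np.std(F,0),s["finger_gap"],s["grip_force"])
E
python3 f.py
```

```text
9.9833 [0.54038343 0.17785961 0.14828217] [3.14105794e+00 1.80822019e-05 1.67088646e+00] [-2.19111922 -0.26142465  6.47815037] [0.47748948 0.38184804 0.48011923] 0.009992368052117095 29.997234642505646
```

play_rows(
  deltas=[
    {"dp": [0,0,-1],"yaw": 0,"fingers": 0},
    {"dp": [0,0,-2],"yaw": 0,"fingers": 0},
    {"dp": [0,0,-3],"yaw": 0,"fingers": 0},
    {"dp": [0,0,-4],"yaw": 0,"fingers": 0},
    {"dp": [0,0,-5],"yaw": 0,"fingers": 0},
    {"dp": [0,0,-5.8],"yaw": 0,"fingers": 0},
    {"dp": [0,0,-5.8],"yaw": 0,"fingers": 0},
    {"dp": [0,0,-5.8],"yaw": 0,"fingers": 0},
    {"dp": [0,0,-5.8],"yaw": 0,"fingers": 0},
    {"dp": [0,0,-5.8],"yaw": 0,"fingers": 0},
  ],
)

```text
time: 10.82
tcp_pos: [0.5404, 0.1779, 0.1431]
tool_rot: [3.141, -0.0, 1.671]
force: [-4.1, -1.2, 10.0]
finger_gap: 0.01
grip_force: 30.0
```

```bash
python3 f.py; python3 - <<'E'
from h import *
import cv2
a=read_camera("wrist")[30:310,170:410,::-1];b=read_camera("scene")[200:300,320:440,::-1]
a=cv2.resize(a,None,fx=2,fy=2,interpolation=cv2.INTER_CUBIC);b=cv2.resize(b,(312,260),interpolation=cv2.INTER_CUBIC)
c=read_camera("top")[190:280,165:265,::-1];c=cv2.resize(c,(312,300),interpolation=cv2.INTER_CUBIC)
cv2.imwrite("pics/w4.png",np.hstack([a,np.vstack([b,c])]))
E
```

```text
11.3167 [0.54040336 0.17786338 0.14308617] [ 3.14068208e+00 -1.46160189e-05  1.67083064e+00] [-3.59803601 -0.8810315  10.07562503] [0.46061172 0.50894094 0.53947532] 0.010221584306616795 29.99929815530777
```

View pics/w4.png

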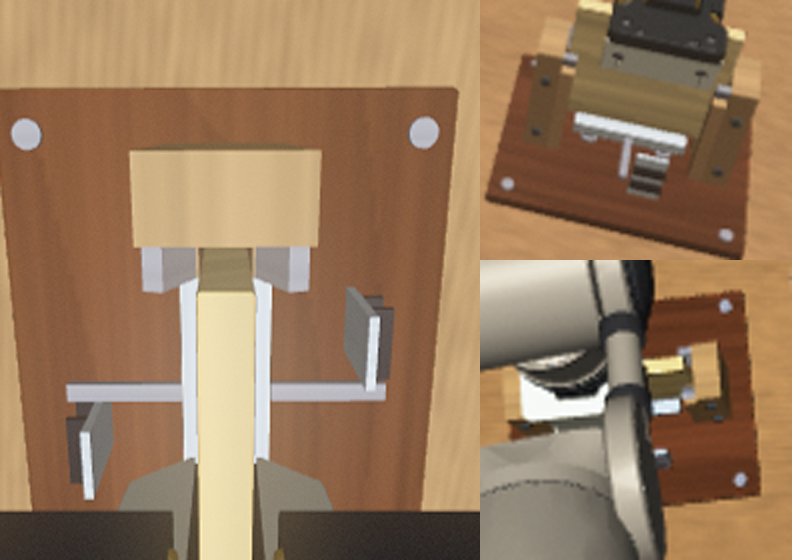

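The panel is seated in both grooves (wrist crop, post at (130–320, 150–245)), and the scene crop shows the pointer between its ribs. The load is about 11 N at about 14 mm of travel and holding steady, so I'm handing in.

```bash
python3 -c "
from rig import order;print(order.sign_off())"
```

```text
the job is handed in; nothing more can be done
None
```

I handed in the job with the wide panel in both grooves and still gripped, pressing the stop about 14 mm down with about 11 N; the one pointer I could see was between its ribs, and I got no verdict back.

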